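# Put like with like in the freezer baskets

### The job

Three wire freezer baskets stand on the worktop, and in each the bay farther from the robot already holds the right kind of pack while the nearer bay holds a pack of another kind. Put like with like: change round the three packs in the nearer bays so that the round tub shares a basket with the other tub, the cardboard carton with the other carton and the square box with the other square box, each set down gently (not dropped), upright and in the middle of its nearer bay. Park the pack that has to wait on the empty steel tray, never on the bare worktop, and leave the packs in the farther bays where they are.

Things in the scene. Friction and masses are not known exactly. Their poses are not given: they have to be found in the camera images.
- tub: the misplaced round tub, white plastic with a flat grey lid that bears a blank round label, 64 mm in diameter, 52 mm tall, 0.11 to 0.23 kg, rigid, loose; starts upright in the nearer bay of a basket whose farther bay holds a carton. Origin: centre of its underside; z up
- carton: the misplaced long carton, brown cardboard with a blank white label on top, 104 mm long (its x) by 58 mm wide (its y) by 42 mm tall, 0.17 to 0.35 kg, rigid, loose; starts lying flat, roughly lengthwise, in the nearer bay of a basket whose farther bay holds a square box. Origin: centre of its underside; z up
- box: the misplaced square food box, white plastic with a grey clip-on lid, 60 by 60 mm (sides along its x and y; the lid's lip and two clips stand out by up to 2 mm), 52 mm tall, 0.14 to 0.28 kg, rigid, loose; starts upright in the nearer bay of a basket whose farther bay holds a tub. Origin: centre of its underside; z up
- tub_kept: the tub that stays, same as tub, in the farther bay of tub_basket. Origin: centre of its underside
- carton_kept: the carton that stays, same as carton, in the farther bay of carton_basket, lying roughly across the basket. Origin: centre of its underside
- box_kept: the square box that stays, same as box, in the farther bay of box_basket. Origin: centre of its underside
- tub_basket: basket for tubs. All three are alike: open welded-wire baskets fixed to the worktop, 256 mm long (x, away from the robot within 0.1 rad) by 156 mm wide (y), rim 66 mm and inner floor 8 mm above the worktop. A rim-high wire partition makes a nearer bay, 135 (x) by 150 mm (y) inside, and a farther one centred at x = +127 mm. Origin: at the worktop under the middle of the nearer bay; z up
- carton_basket: basket for cartons; size, bays and origin as tub_basket. Wires and walls are about 3 mm thick; each bay takes one pack, with room for the fingers on its two y sides; the farther bay is 112 mm (x) by 150 mm (y) inside
- box_basket: basket for square boxes; size, bays and origin as tub_basket
- tray: the empty steel tray, the free spot, fixed to the worktop, 240 mm (x) by 180 mm (y), floor 5 mm and rim 13 mm above the worktop. Origin: centre of its underside; x points away from the robot within about 0.1 rad
Things that resemble listed ones, but are neither listed nor needed, are in the scene too. What is shaped like the box but green or red is not meant.

How it is judged:
By the outcome, as a careful person would: the job done as asked, in the order asked, and still so for the second after the job is handed in, with the robot touching nothing.
It also fails if it takes over 120 s, if anything falls off the work surface, if the arm or the gripper's body presses on something with over 40 N, if the wrist force passes 120 N, or if a joint passes its speed limit or range.

### The arm

A 6-joint arm with a two-finger parallel gripper is mounted at the origin on the work surface. World frame = base frame: x ahead of the robot, y to its left, z up, the work surface at z = 0. Lengths are in m, angles in rad, forces in N, time in s.
With the tool pointing down it reaches from about 0.225 to 0.875 m from the base axis. Payload 3.4 kg.
Tool frame: the origin (TCP) lies at the very end of the fingers, on their centre line; the grasp point (between the pads) lies 19 mm behind it; z points along the fingers, y is the line along which they close (so a half turn about z gives the same grasp; the last joint's range is limited). The gripper opens to 85 mm and grips with 20 to 120 N. Pads are 22 mm wide; open, the fingers measure 114 mm over their backs; the gripper's body (76 mm by 85 mm) begins 54 mm behind the grasp point. The pads swing forward as they close: fully open they stand 13 mm farther back than shut.
Start: joints at [-1.365, 0.276, 1.505, -0, 1.361, -0.121], TCP at [0.185, -0.545, 0.231] pointing down, gripper open.
Joint ranges: [-2.89, 2.89], [-0.75, 2.08], [0.22, 2.7], [-1.18, 4.32], [0.11, 2.71], [-2.7, 2.7]. Speed limits (rad/s): [2.57, 2.57, 3.14, 3.14, 3.14, 3.14].

### API

Orientations are given as a unit quaternion [w, x, y, z].
In Python, from rig import manip, get_image, camera_info gives the robot as it stands. The module is installed in compiled form; this text tells all that it offers.
- The arm moves only by the shell command python3 -m crank 'ROWS' [FORCE]. ROWS is a JSON object of lists of equal length, an entry for each row: "translation": the shift along the tool's x, y, z in mm, a list of three; "roll": the turn about the tool's z in rad; "fingers": the opening, from 0 (shut) to 1 (fully open). A call has 1 to 8 rows; each row shifts and turns the commanded pose from where the row before left it, along the tool's axes as they then stand; what a row does not reach is not made up. A row lasts 1/10 s, in which the tool goes at most 50 mm and 8.59 degrees, less where a joint would pass 70% of its speed; a pose out of reach is approached as far as the arm can. A call is refused whole if a number of a shift passes 50 or a number of a turn 0.15, either way. A call with a gripper value outside its range is refused whole. The fingers move at their own pace and stop on an object; FORCE is the grip in N (left out, the last holds). Time passes only in rows, so rows that do not move let the fingers close. It gives the time, the measured TCP pose, the force, the opening and the grip force at its end, in the units of the state.
- manip.get_state(): the state, without advancing time (a new reading comes with each control period).
- get_image(name): name is "side" or "top" or "wrist"; returns the picture (400x640x3 uint8, blue, green, red); there is no depth.
- camera_info(name): a dict with "mtx" (3x3 intrinsics, pixels), "rvec" (rotation vector, rad) and "tvec" (3), from world to camera coordinates, as OpenCV has them. Camera axes: x right, y down, z forward; pixel columns grow to the right and rows downward; lengths in m; the calibration is good to about 2 mm. A picture is of the moment at which its call begins: read the wrist's pose just before it. camera_info takes no time and is no camera call; for the wrist camera it gives the pose at the moment of the call.
- manip.sign_off(): hands the job in; it is judged then, once.
The state is a dict: "clock": time; "qpos": joint angles; "qd": joint speeds; "effort": joint torques, N m; "position": TCP position; "ee_rot": TCP orientation; "contact_force": force on the tool from outside, world axes, zero at the start; "moment": the same for the moment, N m; "width": finger opening in m; "gripper_force": force on a finger pad.
Only numpy, scipy, OpenCV 4.12 (cv2) and the standard library are available. Lean on these libraries where they do the work, as an engineer would, in place of code of your own. Each camera call takes 0.05 s, during which the arm holds its last target. There are 200 camera calls.

## Working session

There is one attempt and no reset: what is moved stays moved. The work goes in short steps, Python scripts to look and compute and a shell command to move; the robot and the scene stay as the last step left them, time stands still between calls to the robot, and variables do not carry over. Pictures are saved under pics/ and viewed, at most 14 in all, crops included, and the job is handed in when it is done.

```bash
mkdir -p pics; python3 - <<'E'
from rig import manip,get_image,camera_info
import cv2
s=manip.get_state();print(s)
for n in("top","side"):
    cv2.imwrite(f"pics/{n}0.png",get_image(n));print(n,camera_info(n))
E
```

```text
{'clock': 0.0, 'qpos': array([-1.36502766e+00,  2.76599899e-01,  1.50613558e+00,  2.21354110e-06,
        1.36070649e+00, -1.20998556e-01]), 'qd': array([ 8.10535590e-05, -1.31143657e-03,  7.23496175e-04, -2.36530719e-04,
        5.22326579e-04, -1.27562418e-04]), 'effort': array([-6.06901631e-04, -4.16780734e+01, -2.45806414e+01, -5.83428209e-05,
        1.08449988e-02,  6.20628924e-06]), 'position': array([ 0.18445221, -0.54405069,  0.23043595]), 'ee_rot': array([-9.23871058e-04,  9.86682178e-01,  1.62657385e-01, -3.80985998e-05]), 'contact_force': array([-0.41406512, -0.25072412,  0.52405698]), 'moment': array([ 0.00731818, -0.0206571 ,  0.00483302]), 'gripper_force': 0.0, 'width': 0.08560078418299344}
top {'mtx': array([[363.12561603,   0.        , 319.69394519],
       [  0.        , 363.12561603, 201.34898003],
       [  0.        ,   0.        ,   1.        ]]), 'rvec': array([ 2.16539364, -2.1169811 ,  0.18169826]), 'tvec': array([-0.07511885,  0.5058694 ,  0.95567692])}
side {'mtx': array([[468.75801725,   0.        , 318.23286004],
       [  0.        , 468.75801725, 201.02337905],
       [  0.        ,   0.        ,   1.        ]]), 'rvec': array([ 2.3930672 , -0.10349812,  0.03916727]), 'tvec': array([-0.52206821,  0.03873253,  1.1906557 ])}
```

View pics/top0.png

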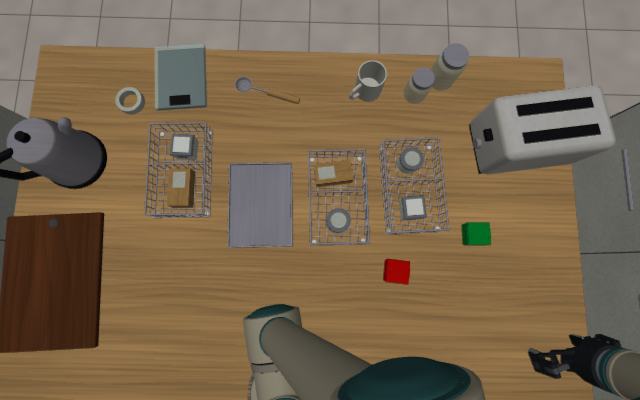

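View pics/side0.png

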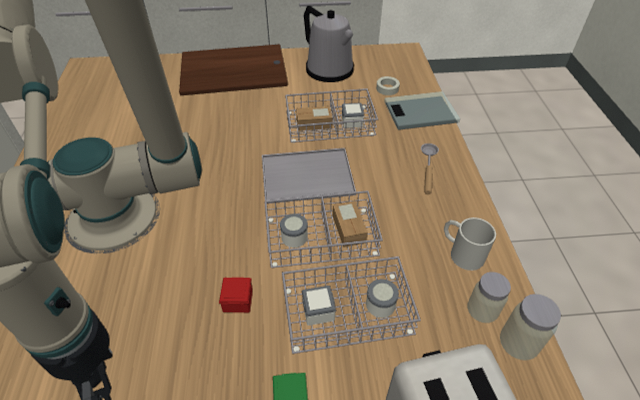

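The top view shows left basket (146–212, 122–217) = box_basket with carton near. The middle one (308–369, 150–245) = carton_basket with the tub near, and the right one (380–448, 138–234) = tub_basket with the box near. The tray is at (228–293, 163–247). I'll zoom in for the pixel work.

```bash
cat > h.py <<'E'
import numpy as np,cv2
from rig import manip,get_image,camera_info
def ray(ci,px,z):
    """pixel(s) -> world points on plane z"""
    R=cv2.Rodrigues(ci["rvec"])[0];t=np.ravel(ci["tvec"])
    px=np.atleast_2d(np.array(px,float))
    d=np.c_[px,np.ones(len(px))]@np.linalg.inv(ci["mtx"]).T@R
    c=-R.T@t
    return c+d*((z-c[2])/d[:,2])[:,None]
def yaw(s=None):
    s=s or manip.get_state()
    w,x,y,z=s["ee_rot"];return np.array([1-2*(y*y+z*z),2*(x*y+w*z)]) # tool x in world
def go(x,y,z,ya=None):
    """print tool-frame shift(mm) from present pose to world target; ya=wanted tool-y line angle"""
    s=manip.get_state();tx=yaw(s);tx/=np.hypot(*tx);ty=np.array([tx[1],-tx[0]])
    d=np.array([x,y])-s["position"][:2]
    print("shift mm",np.round(1000*np.array([d@tx,d@ty,s["position"][2]-z]),1),end=" ")
    if ya is not None:
        a=np.arctan2(ty[1],ty[0]);r=(a-ya+np.pi/2)%np.pi-np.pi/2   # tool z down: +roll = -world yaw
        print("roll",round(r,3),end=" ")
    print("pos",s["position"].round(4),"q6",s["qpos"][5].round(2))
E
python3 - <<'E'
from h import *
im=cv2.imread("pics/top0.png")
c=cv2.resize(im[115:255,140:455],None,fx=2.5,fy=2.5,interpolation=cv2.INTER_CUBIC);cv2.imwrite("pics/z.png",c)
E
```

```text
(no output)
```

View pics/z.png

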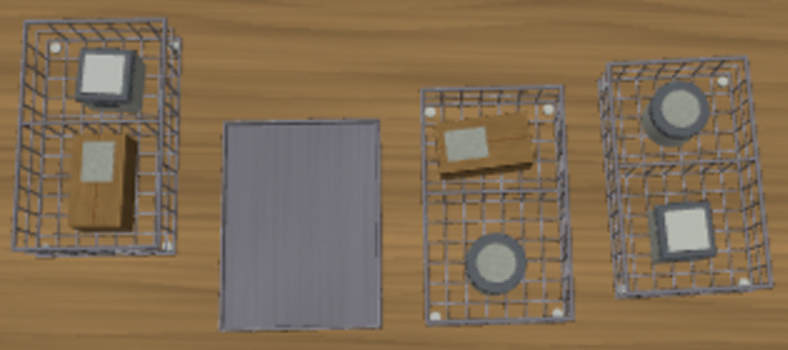

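The crop shows rims, the feet (white dots) at the baskets' bottom corners, the packs' tops, and the tray corners (225,122), (380,121), (381,328), (219,328) in crop pixels. Next come rough positions, then a wrist camera look above each.

```bash
python3 - <<'E'
from h import *
ci=camera_info("top")
def P(l,z): 
    p=np.array(l,float)/2.5+[140,115]-.3
    return ray(ci,p,z).round(4)[:,:2]
print("tray",P([(225,122),(380,121),(381,328),(219,328)],.013).tolist())
for n,f in dict(L=[(55,47),(175,45),(167,245)],M=[(430,112),(548,109),(435,316),(557,313)],R=[(723,82),(622,288),(744,283)]).items():
    print(n,P(f,.004).tolist())
print("rims M",P([(422,89),(563,86),(573,320),(427,322)],.066).tolist())
print("carton",P([(71,136),(124,134),(119,229),(71,227)],.05).tolist())
print("tub",P([(497,263)],.06).tolist(),"box",P([(688,229)],.06).tolist())
w=camera_info("wrist");R=cv2.Rodrigues(w["rvec"])[0];c=-R.T@np.ravel(w["tvec"]);print(c,R[2],R[0],w["mtx"][0,0])
go(.4,0,.3,1.57)
E
```

```text
tray [[0.6158, 0.1963], [0.6213, 0.0189], [0.3854, 0.0098], [0.3814, 0.1885]]
L [[0.7036, 0.4024], [0.7096, 0.2627], [0.4735, 0.2551]]
M [[0.636, -0.038], [0.6429, -0.1751], [0.4004, -0.0496], [0.4068, -0.1863]]
R [[0.6807, -0.3802], [0.4365, -0.2596], [0.4453, -0.3977]]
rims M [[0.6442, -0.0298], [0.6515, -0.1843], [0.3962, -0.1953], [0.3907, -0.0418]]
carton [[0.586, 0.3549], [0.5897, 0.297], [0.484, 0.2941], [0.485, 0.346]]
tub [[0.4554, -0.1149]] box [[0.4969, -0.3203]]
[ 0.24908231 -0.52324472  0.37229794] [-0.25738656 -0.08580863 -0.96249106] [ 0.32193651 -0.94675976 -0.00168518] 336.4115420701522
shift mm [ 378.8 -446.1  -69.5] roll 0.328 pos [ 0.1845 -0.5441  0.2305] q6 -0.12
```

```bash
python3 -m crank '{"translation":[[0,0,0],[0,0,0]],"roll":[0.14,0.14],"fingers":[1,1]}' 60 | tail -c 400; python3 -c "
from h import *
go(.46,-.115,.25,1.57+.048)"
```

```text
clock: 0.3
position: [0.1845, -0.5443, 0.2308]
ee_rot: [-0.001, 1.0, 0.021, -0.0]
contact_force: [-0.2, -0.0, 0.2]
width: 0.0854
gripper_force: 0.0
shift mm [ 292.9 -417.6  -19.2] roll -0.006 pos [ 0.1845 -0.5443  0.2308] q6 0.16
```

```bash
cat > look.py <<'E'
import sys
from h import *
n=sys.argv[1];ci=camera_info("wrist");im=get_image("wrist");cv2.imwrite(f"pics/{n}.png",im)
np.savez(f"pics/{n}.npz",**ci)
E
python3 -m crank '{"translation":[[24,-35,-2],[24,-35,-2],[24,-35,-2],[24,-35,-2],[24,-35,-2],[24,-35,-2]],"roll":[0,0,0,0,0,0],"fingers":[1,1,1,1,1,1]}' >/dev/null
python3 -m crank '{"translation":[[25,-35,-2],[25,-35,-2],[25,-35,-1],[25,-35,-1],[25,-35,-1],[24,-33,-1],[0,0,0],[0,0,0]],"roll":[0,0,0,0,0,0,0,0],"fingers":[1,1,1,1,1,1,1,1]}'
python3 look.py w1;python3 -c "
from h import *
go(.46,-.115,.25,1.57+.048)"
```

```text
clock: 1.7
position: [0.4575, -0.1127, 0.2509]
ee_rot: [0.0, 1.0, 0.025, -0.001]
contact_force: [-0.0, -0.8, -0.1]
width: 0.0851
gripper_force: 0.0
shift mm [2.7 1.6 0.9] roll 0.0 pos [ 0.4572 -0.1135  0.2509] q6 1.13
```

View pics/w1.png

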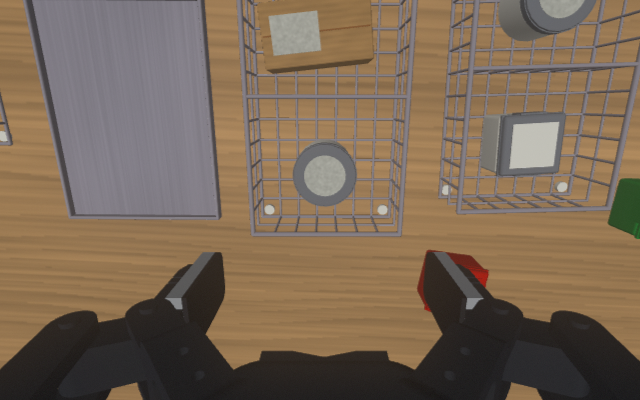

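Wrist view: tub lid centred at about (325,175). M rim near corners are (253,235), (400,234) and its partition rim ends (247,97), (410,96). R rim near corners are (461,212), (608,207), and its box lid label is at (534,145).

```bash
python3 - <<'E'
from h import *
ci=dict(np.load("pics/w1.npz"));im=cv2.imread("pics/w1.png")
def P(l,z): return ray(ci,l,z).round(4)[:,:2].tolist()
print("Mrim",P([(253,235),(400,234),(410,96),(247,97)],.066),"feet",P([(269,210),(382,210)],.004))
print("Rrim",P([(461,212),(608,207),(640,64),(475,72)],.066),"feet",P([(446,190),(562,187)],.004))
print("tray near",P([(70,217),(219,217)],.013))
# labels: grey-bright low-saturation blobs
hsv=cv2.cvtColor(im,cv2.COLOR_BGR2HSV);m=((hsv[...,1]<45)&(hsv[...,2]>140)).astype(np.uint8);m[240:]=0
for c in cv2.findContours(m,0,1)[0]:
    if cv2.contourArea(c)>250:
        r=cv2.minAreaRect(c);print(np.round(r[0],1),np.round(r[1],1),P([r[0]],.06),P(cv2.boxPoints(r),.06))
g=cv2.inRange(hsv[80:215,285:365],(0,0,0),(179,90,125)) # lid ring
E
```

```text
Mrim [[0.3904, -0.0435], [0.3992, -0.1962], [0.5363, -0.19], [0.5278, -0.0389]] feet [[0.3982, -0.0504], [0.4051, -0.1872]]
Rrim [[0.4263, -0.2556], [0.4391, -0.404], [0.5745, -0.3949], [0.5602, -0.2467]] feet [[0.4338, -0.2609], [0.4444, -0.3982]]
tray near [[0.3805, 0.1848], [0.3894, 0.0076]]
[324.3 175.3] [40.3 39.6] [[0.4562, -0.1144]] [[0.455, -0.086], [0.4845, -0.1127], [0.4573, -0.1428], [0.4265, -0.1162]]
[533.5 145. ] [46. 49.] [[0.4968, -0.3183]] [[0.5175, -0.2898], [0.5198, -0.3371], [0.4753, -0.3479], [0.4729, -0.2989]]
[294.5  32.8] [39.6 48.1] [[0.5856, -0.081]] [[0.5982, -0.0574], [0.6046, -0.0998], [0.5726, -0.1052], [0.5659, -0.0616]]
[561.5   8.5] [17. 43.] [[0.6171, -0.3166]] [[0.6228, -0.2961], [0.6247, -0.3339], [0.6113, -0.3374], [0.6094, -0.2991]]
```

```bash
python3 -c "
from h import *
go(.456,-.1146,.016,1.571+.05)"
```

```text
shift mm [ -1.2   1.  234.9] roll -0.003 pos [ 0.4572 -0.1135  0.2509] q6 1.13
```

```bash
python3 -m crank '{"translation":[[-1,1,40],[0,0,40],[0,0,40],[0,0,35],[0,0,25],[0,0,25],[0,0,20],[0,0,10]],"roll":[0,0,0,0,0,0,0,0],"fingers":[1,1,1,1,1,1,1,1]}' 50
python3 -m crank '{"translation":[[0,0,0],[0,0,0],[0,0,0],[0,0,0],[0,0,0],[0,0,0],[0,0,0]],"roll":[0,0,0,0,0,0,0],"fingers":[1,0.4,0.4,0.4,0.4,0.4,0.4]}' 50
```

```text
clock: 2.55
position: [0.4549, -0.1155, 0.0147]
ee_rot: [-0.0, 1.0, 0.022, -0.002]
contact_force: [-0.6, 0.2, -0.1]
width: 0.0853
gripper_force: 0.0
clock: 3.25
position: [0.4577, -0.115, 0.0175]
ee_rot: [0.001, 1.0, 0.024, 0.001]
contact_force: [-1.2, -2.1, 6.7]
width: 0.063
gripper_force: 55.5
```

```bash
python3 -m crank '{"translation":[[0,0,-10],[0,0,-20],[0,0,-30],[0,0,-30],[0,0,-30],[0,0,-20],[0,0,0]],"roll":[0,0,0,0,0,0,0],"fingers":[0.4,0.4,0.4,0.4,0.4,0.4,0.4]}' 50; python3 -c "
from h import *
go(.49,.10,.0145,1.571+.03)"
```

```text
clock: 3.95
position: [0.4586, -0.1149, 0.1594]
ee_rot: [0.001, 1.0, 0.024, 0.003]
contact_force: [1.0, -0.7, -2.2]
width: 0.0631
gripper_force: 55.4
shift mm [  41.5 -213.2  144.9] roll 0.017 pos [ 0.4586 -0.1149  0.1594] q6 1.13
```

```bash
python3 -m crank '{"translation":[[3,-15,0],[6,-30,0],[8,-40,0],[8,-43,0],[8,-40,0],[6,-30,0],[2,-15,0],[0,0,0]],"roll":[0.017,0,0,0,0,0,0,0],"fingers":[0.4,0.4,0.4,0.4,0.4,0.4,0.4,0.4]}' 50
python3 -m crank '{"translation":[[0,0,25],[0,0,35],[0,0,35],[0,0,25],[0,0,15],[0,0,5],[0,0,0],[0,0,0]],"roll":[0,0,0,0,0,0,0,0],"fingers":[0.4,0.4,0.4,0.4,0.4,0.4,0.4,0.4]}' 50
```

```text
clock: 4.75
position: [0.4901, 0.1018, 0.1548]
ee_rot: [-0.0, 1.0, 0.017, -0.001]
contact_force: [-0.2, -0.1, -2.8]
width: 0.0628
gripper_force: 55.5
clock: 5.55
position: [0.4913, 0.0992, 0.0164]
ee_rot: [0.0, 1.0, 0.015, 0.0]
contact_force: [0.2, -0.2, -1.8]
width: 0.0629
gripper_force: 55.7
```

```bash
for i in 1 2 3; do python3 -m crank '{"translation":[[0,0,1],[0,0,0]],"roll":[0,0],"fingers":[0.4,0.4]}' 50 | egrep 'pos|contact'; done
```

```text
position: [0.4913, 0.0996, 0.0155]
contact_force: [0.5, -0.1, -2.3]
position: [0.4914, 0.0997, 0.0146]
contact_force: [-0.1, 0.3, 1.0]
position: [0.4914, 0.0997, 0.0145]
contact_force: [-2.1, -1.3, 8.4]
```

```bash
python3 -m crank '{"translation":[[0,0,0],[0,0,0],[0,0,0],[0,0,-20],[0,0,-50],[0,0,-50],[0,0,-50],[0,0,-50]],"roll":[0,0,0,0,0,0,0,0],"fingers":[1,1,1,1,1,1,1,1]}' 50 
python3 -c "
from h import *
go(.52,.32,.25,1.571+.035)"
```

```text
clock: 6.95
position: [0.4907, 0.0998, 0.2352]
ee_rot: [0.0, 1.0, 0.015, 0.0]
contact_force: [1.4, 0.3, -0.4]
width: 0.085
gripper_force: 0.0
shift mm [  35.8 -219.3  -14.8] roll -0.005 pos [0.4907 0.0998 0.2352] q6 1.6
```

```bash
python3 -m crank '{"translation":[[6,-35,-3],[6,-40,-3],[6,-40,-3],[6,-40,-3],[6,-40,-3],[5,-24,0],[0,0,0],[0,0,0]],"roll":[0,0,0,0,0,0,0,0],"fingers":[1,1,1,1,1,1,1,1]}' 50 
python3 look.py w2
```

```text
clock: 7.75
position: [0.5192, 0.3197, 0.2475]
ee_rot: [0.001, 1.0, 0.015, -0.001]
contact_force: [-0.0, -0.2, 0.6]
width: 0.0854
gripper_force: 0.0
```

View pics/w2.png

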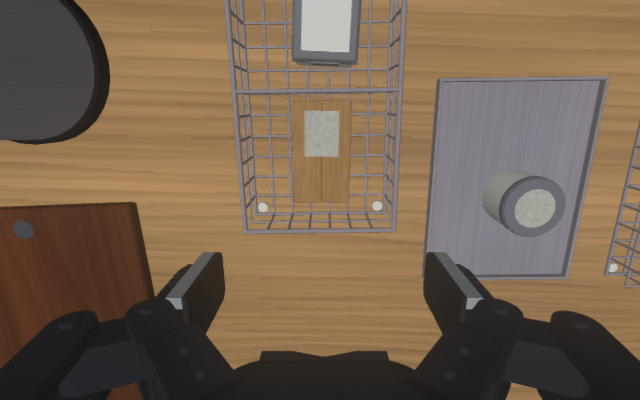

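Carton top: (293,99), (351,98), (349,204), (293,203). L rim: near (244,233), (395,230), partition (234,93), (403,90). The parked tub stands on the tray with its label at (535,208).

```bash
python3 - <<'E'
from h import *
ci=dict(np.load("pics/w2.npz"));im=cv2.imread("pics/w2.png")
def P(l,z): return ray(ci,l,z).round(4)[:,:2].tolist()
a=P([(244,233),(395,230),(403,90),(234,93)],.066)
print("Lrim",a,np.mean(a,0),"feet",P([(263,207),(377,206)],.004))
hsv=cv2.cvtColor(im,cv2.COLOR_BGR2HSV)
print(hsv[180,310],hsv[230,200])
c=P([(293,99),(351,98),(349,204),(293,203)],.05);print("carton",c,np.mean(c,0))
m=((hsv[...,1]<45)&(hsv[...,2]>140)).astype(np.uint8);m[240:]=0
for c in cv2.findContours(m,0,1)[0]:
    if cv2.contourArea(c)>250:
        r=cv2.minAreaRect(c);print(np.round(r[0],1),np.round(r[1],1),P([r[0]],.057),P(cv2.boxPoints(r),.05))
go(.5355,.324,.016,1.571)
E
```

```text
Lrim [[0.4567, 0.3984], [0.4648, 0.2435], [0.6015, 0.2485], [0.594, 0.4031]] [0.52925  0.323375] feet [[0.4657, 0.3894], [0.4712, 0.2529]]
[ 16 123 145] [ 16 122 170]
carton [[0.5906, 0.3504], [0.5933, 0.2944], [0.4864, 0.2907], [0.4856, 0.3496]] [0.538975 0.321275]
[534.5 208. ] [38. 39.] [[0.4902, 0.0991]] [[0.5081, 0.1189], [0.5094, 0.0784], [0.4676, 0.0691], [0.4663, 0.1111]]
[321.5 133.5] [45. 33.] [[0.5592, 0.3218]] [[0.5797, 0.3386], [0.5807, 0.3064], [0.5367, 0.3045], [0.5356, 0.3379]]
[326.  26.] [52. 50.] [[0.6542, 0.3207]] [[0.676, 0.3438], [0.6775, 0.2989], [0.6343, 0.2966], [0.6328, 0.3432]]
shift mm [ 16.4  -4.5 231.7] roll 0.03 pos [0.5192 0.319  0.2477] q6 1.98
```

```bash
python3 -m crank '{"translation":[[10,-1,40],[9,-1,40],[0,0,40],[0,0,35],[0,0,25],[0,0,25],[0,0,18],[0,0,8]],"roll":[0,0,0,0,0,0,0,0],"fingers":[1,1,1,1,1,1,1,1]}' 50
python3 -m crank '{"translation":[[0,0,0],[0,0,0],[0,0,0],[0,0,0],[0,0,0],[0,0,0],[0,0,0]],"roll":[0,0,0,0,0,0,0],"fingers":[1,0.4,0.4,0.4,0.4,0.4,0.4]}' 60
python3 -m crank '{"translation":[[0,0,-10],[0,0,-20],[0,0,-30],[0,0,-30],[0,0,-30],[0,0,-30],[0,0,0]],"roll":[0,0,0,0,0,0,0],"fingers":[0.4,0.4,0.4,0.4,0.4,0.4,0.4]}' 60
python3 -c "
from h import *
go(.4635,-.116,.15,1.571+.05)"
```

```text
clock: 8.6
position: [0.5373, 0.3201, 0.0155]
ee_rot: [0.001, 1.0, 0.014, -0.002]
contact_force: [-1.2, -0.7, 0.9]
width: 0.0853
gripper_force: 0.0
clock: 9.3
position: [0.5397, 0.3227, 0.019]
ee_rot: [-0.001, 1.0, 0.015, 0.002]
contact_force: [0.5, -1.1, 6.2]
width: 0.0567
gripper_force: 67.1
clock: 10.0
position: [0.5407, 0.3234, 0.1719]
ee_rot: [-0.002, 1.0, 0.015, 0.004]
contact_force: [1.6, 0.4, -3.0]
width: 0.0568
gripper_force: 66.1
shift mm [-90.4 436.9  21.9] roll -0.02 pos [0.5407 0.3234 0.1719] q6 1.97
```

```bash
python3 -m crank '{"translation":[[-5,20,0],[-8,40,0],[-9,45,0],[-9,45,0],[-9,45,0],[-9,45,0],[-9,45,0],[-9,45,0]],"roll":[-0.02,0,0,0,0,0,0,0],"fingers":[0.4,0.4,0.4,0.4,0.4,0.4,0.4,0.4]}' 60
python3 -m crank '{"translation":[[-9,45,0],[-7,35,0],[-5,20,0],[-2,7,0],[0,0,0],[0,0,0]],"roll":[0,0,0,0,0,0],"fingers":[0.4,0.4,0.4,0.4,0.4,0.4]}' 60
python3 look.py w3
python3 -c "
from h import *
go(.4635,-.116,.019,1.571+.05)"
```

```text
clock: 10.8
position: [0.4857, -0.0119, 0.1658]
ee_rot: [-0.0, 1.0, 0.025, -0.001]
contact_force: [1.0, -0.3, -3.6]
width: 0.057
gripper_force: 65.9
clock: 11.4
position: [0.4695, -0.1175, 0.1666]
ee_rot: [-0.001, 1.0, 0.025, -0.001]
contact_force: [0.4, 0.4, -3.9]
width: 0.057
gripper_force: 65.9
shift mm [ -6.2  -1.6 147.8] roll 0.001 pos [ 0.4697 -0.1173  0.1668] q6 1.13
```

View pics/w3.png

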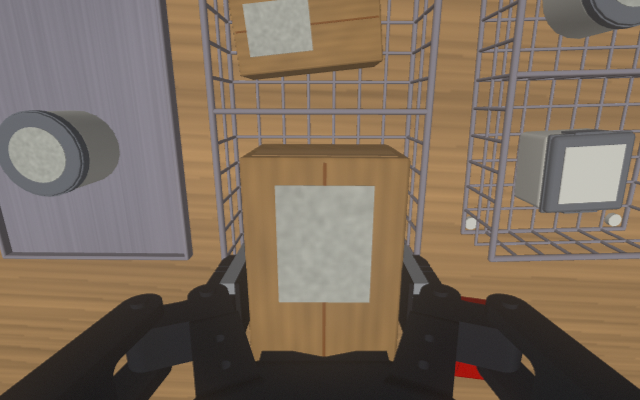

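The carton hangs straight, its top far edge running (246,156)–(406,158). I'll use it to get the carton's offset from the TCP.

```bash
python3 - <<'E'
from h import *
ci=dict(np.load("pics/w3.npz"))
p=ray(ci,[(246,156),(406,158)],.198);print(p.round(4),p.mean(0)-.052*np.array([.9988,.05,0]))
E
```

```text
[[ 0.5198 -0.0904  0.198 ]
 [ 0.5219 -0.143   0.198 ]] [ 0.46890209 -0.11929503  0.198     ]
```

```bash
python3 -m crank '{"translation":[[-5.5,-1.5,20],[0,0,35],[0,0,35],[0,0,25],[0,0,20],[0,0,8],[0,0,0],[0,0,0]],"roll":[0,0,0,0,0,0,0,0],"fingers":[0.4,0.4,0.4,0.4,0.4,0.4,0.4,0.4]}' 60 | egrep 'pos|contact'
for i in 1 2 3 4; do python3 -m crank '{"translation":[[0,0,1],[0,0,0]],"roll":[0,0],"fingers":[0.4,0.4]}' 60 | egrep 'pos|contact'; done
```

```text
position: [0.4653, -0.1172, 0.025]
contact_force: [0.1, -0.5, -3.1]
position: [0.4651, -0.1176, 0.0242]
contact_force: [-0.6, -0.1, -3.2]
position: [0.4645, -0.1175, 0.0226]
contact_force: [0.4, -1.1, -3.7]
position: [0.4643, -0.1174, 0.0212]
contact_force: [0.4, -0.9, -2.8]
position: [0.4643, -0.1173, 0.0201]
contact_force: [-0.8, 0.6, -2.9]
```

```bash
for i in 1 2 3; do python3 -m crank '{"translation":[[0,0,0.7],[0,0,0]],"roll":[0,0],"fingers":[0.4,0.4]}' 60 | egrep 'pos|contact'; done
```

```text
position: [0.4644, -0.1173, 0.0195]
contact_force: [-0.4, 0.3, -3.3]
position: [0.4645, -0.1174, 0.019]
contact_force: [-0.3, 0.3, -0.3]
position: [0.4644, -0.1174, 0.0189]
contact_force: [-2.5, 0.1, 5.2]
```

```bash
python3 -m crank '{"translation":[[0,0,0],[0,0,0],[0,0,0],[0,0,-20],[0,0,-50],[0,0,-50],[0,0,-50],[0,0,-50]],"roll":[0,0,0,0,0,0,0,0],"fingers":[1,1,1,1,1,1,1,1]}' 50 
python3 -c "
from h import *
go(.487,-.322,.25,1.571+.072)"
```

```text
clock: 14.45
position: [0.4641, -0.1172, 0.2403]
ee_rot: [0.0, 1.0, 0.025, 0.0]
contact_force: [1.7, -0.0, -0.7]
width: 0.0857
gripper_force: 0.0
shift mm [ 12.7 205.7  -9.7] roll -0.022 pos [ 0.4641 -0.1172  0.2403] q6 1.13
```

```bash
python3 -m crank '{"translation":[[2,30,-2],[2,40,-2],[2,40,-2],[2,40,-2],[2,35,-2],[2,20,0],[0,0,0],[0,0,0]],"roll":[-0.022,0,0,0,0,0,0,0],"fingers":[1,1,1,1,1,1,1,1]}' 50 
python3 look.py w4
```

```text
clock: 15.25
position: [0.4901, -0.32, 0.2476]
ee_rot: [-0.001, 0.999, 0.036, -0.0]
contact_force: [-0.1, 0.5, -0.0]
width: 0.0856
gripper_force: 0.0
```

View pics/w4.png

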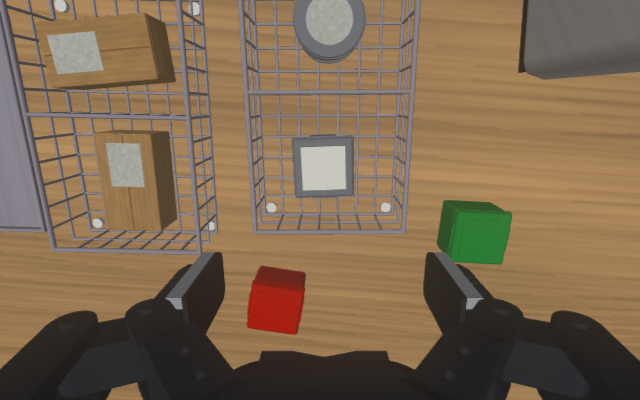

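The carton lies in M's near bay. In R the box lid runs (292,140), (351,137), (354,194), (297,198), with clips on the near and far sides. R rim: near (254,233), (405,232), partition (247,93), (413,92).

```bash
python3 - <<'E'
from h import *
ci=dict(np.load("pics/w4.npz"));im=cv2.imread("pics/w4.png")
def P(l,z): return ray(ci,l,z).round(4)[:,:2].tolist()
a=P([(254,233),(405,232),(413,92),(247,93)],.066)
print("Rrim",a,np.mean(a,0),"feet",P([(271,208),(386,207)],.004))
hsv=cv2.cvtColor(im,cv2.COLOR_BGR2HSV)
m=((hsv[...,1]<45)&(hsv[...,2]>140)).astype(np.uint8);m[240:]=0
for c in cv2.findContours(m,0,1)[0]:
    if cv2.contourArea(c)>250:
        r=cv2.minAreaRect(c);p=P(cv2.boxPoints(r),.06);print(np.round(r[0],1),np.round(r[1],1),P([r[0]],.06),p)
b=P([(292,140),(351,137),(354,194),(297,198)],.058);print(b,np.mean(b,0))
go(.497,-.319,.019,1.571+.09)
E
```

```text
Rrim [[0.4251, -0.2534], [0.4375, -0.4081], [0.5742, -0.3965], [0.5623, -0.2448]] [ 0.499775 -0.3257  ] feet [[0.4332, -0.2612], [0.4445, -0.3986]]
[323.  167.7] [43.5 45. ] [[0.497, -0.3194]] [[0.5159, -0.2954], [0.5206, -0.3389], [0.4773, -0.3443], [0.4724, -0.2992]]
[124.8 164.5] [47.3 33.2] [[0.4859, -0.1234]] [[0.5058, -0.1065], [0.512, -0.1388], [0.4653, -0.1409], [0.4586, -0.1074]]
[  7.6 140.8] [128.   11.6] [[0.5011, -0.0117]] [[0.5571, -0.0044], [0.56, -0.0154], [0.4393, -0.0197], [0.4358, -0.0076]]
[74.9 52.4] [39.5 52.9] [[0.5863, -0.0873]] [[0.599, -0.064], [0.6063, -0.1115], [0.5733, -0.1112], [0.5656, -0.0623]]
[329.  22.] [44. 46.] [[0.6278, -0.3153]] [[0.6436, -0.294], [0.6465, -0.334], [0.6114, -0.3373], [0.6084, -0.296]]
[[0.5217, -0.2873], [0.5288, -0.3444], [0.4718, -0.3529], [0.4634, -0.2951]] [ 0.496425 -0.319925]
shift mm [  6.9   0.  228.9] roll -0.018 pos [ 0.4901 -0.3195  0.2479] q6 0.8
```

```bash
python3 -m crank '{"translation":[[4,0,40],[3,0,40],[0,0,40],[0,0,35],[0,0,25],[0,0,25],[0,0,17],[0,0,8]],"roll":[-0.05,0,0,0,0,0,0,0],"fingers":[1,1,1,1,1,1,1,1]}' 50
python3 -m crank '{"translation":[[0,0,0],[0,0,0],[0,0,0],[0,0,0],[0,0,0],[0,0,0],[0,0,0]],"roll":[0,0,0,0,0,0,0],"fingers":[1,0.4,0.4,0.4,0.4,0.4,0.4]}' 60
python3 -m crank '{"translation":[[0,0,-10],[0,0,-20],[0,0,-30],[0,0,-30],[0,0,-30],[0,0,-30],[0,0,0]],"roll":[0,0,0,0,0,0,0],"fingers":[0.4,0.4,0.4,0.4,0.4,0.4,0.4]}' 60
python3 -c "
from h import *
go(.5295,.324,.15,1.571+.04)"
```

```text
clock: 16.1
position: [0.4965, -0.3178, 0.0169]
ee_rot: [-0.001, 0.998, 0.062, -0.001]
contact_force: [-1.2, -0.4, 1.1]
width: 0.0852
gripper_force: 0.0
clock: 16.8
position: [0.4983, -0.3208, 0.0198]
ee_rot: [0.001, 0.998, 0.061, 0.001]
contact_force: [0.5, 1.1, 6.1]
width: 0.0591
gripper_force: 66.5
clock: 17.5
position: [0.4995, -0.3223, 0.173]
ee_rot: [0.003, 0.998, 0.061, 0.003]
contact_force: [1.6, -0.6, -2.3]
width: 0.0593
gripper_force: 65.9
shift mm [ 108.3 -637.9   23. ] roll 0.082 pos [ 0.4995 -0.3223  0.173 ] q6 0.76
```

```bash
python3 -m crank '{"translation":[[0,0,0],[2,-20,0],[3.5,-40,0],[4,-45,0],[4,-45,0],[4,-45,0],[4,-45,0],[4,-45,0]],"roll":[0.082,0,0,0,0,0,0,0],"fingers":[0.4,0.4,0.4,0.4,0.4,0.4,0.4,0.4]}' 60 >/dev/null
python3 -m crank '{"translation":[[4,-45,0],[4,-45,0],[4,-45,0],[4,-45,0],[4,-45,0],[4,-45,0],[4,-45,0],[2,-20,0]],"roll":[0,0,0,0,0,0,0,0],"fingers":[0.4,0.4,0.4,0.4,0.4,0.4,0.4,0.4]}' 60 >/dev/null
python3 -m crank '{"translation":[[0,0,0],[0,0,0]],"roll":[0,0],"fingers":[0.4,0.4]}' 60
python3 look.py w5
python3 -c "
from h import *
go(.5295,.324,.020,1.571+.04)"
```

```text
clock: 19.3
position: [0.5264, 0.3014, 0.1666]
ee_rot: [0.001, 1.0, 0.021, -0.002]
contact_force: [0.9, -0.6, -2.3]
width: 0.0594
gripper_force: 65.8
shift mm [  3.7 -23.2 147. ] roll 0.001 pos [0.5268 0.3006 0.167 ] q6 1.93
```

View pics/w5.png

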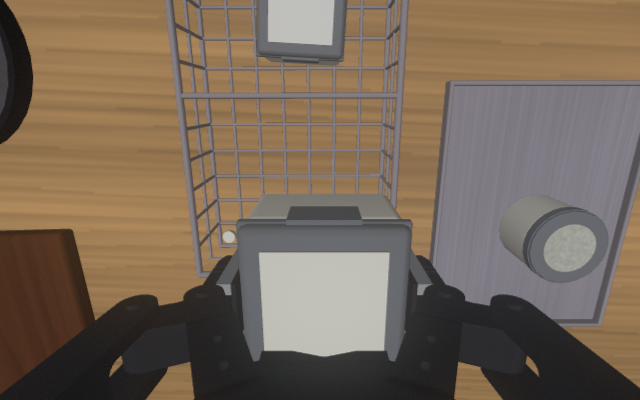

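The box hangs straight; its lid's far edge is (241,221)–(410,220), with the L bay free ahead.

```bash
python3 - <<'E'
from h import *
ci=dict(np.load("pics/w5.npz"))
p=ray(ci,[(241,221),(410,220)],.207);print(p.round(4),p.mean(0)-.031*np.array([.999,.04,0]))
a=ray(ci,[(180,96),(402,96)],.066);print(a.round(4), a.mean(0)-.069*np.array([.999,.04,0]))
E
```

```text
[[0.5576 0.3282 0.207 ]
 [0.5602 0.2744 0.207 ]] [0.52792797 0.30001587 0.207     ]
[[0.5951 0.4021 0.066 ]
 [0.6017 0.2494 0.066 ]] [0.52942286 0.32301479 0.066     ]
```

```bash
python3 -m crank '{"translation":[[1.5,-11.5,0],[1.5,-11.5,0],[0,0,25],[0,0,35],[0,0,35],[0,0,25],[0,0,15],[0,0,6]],"roll":[0,0,0,0,0,0,0,0],"fingers":[0.4,0.4,0.4,0.4,0.4,0.4,0.4,0.4]}' 60 >/dev/null
for i in 1 2 3 4; do python3 -m crank '{"translation":[[0,0,0.8],[0,0,0]],"roll":[0,0],"fingers":[0.4,0.4]}' 60 | egrep 'pos|contact'; done
```

```text
position: [0.5311, 0.3249, 0.0272]
contact_force: [0.2, -0.5, -2.7]
position: [0.5309, 0.3247, 0.0266]
contact_force: [0.5, 0.9, -2.7]
position: [0.5304, 0.3245, 0.0251]
contact_force: [-0.1, 0.5, -2.3]
position: [0.5302, 0.3243, 0.0239]
contact_force: [0.3, 0.4, -2.8]
```

```bash
python3 -m crank '{"translation":[[0,0,0.8],[0,0,0.8],[0,0,0.8],[0,0,0]],"roll":[0,0,0,0],"fingers":[0.4,0.4,0.4,0.4]}' 60 | egrep 'pos|contact'
for i in 1 2 3 4; do python3 -m crank '{"translation":[[0,0,0.6],[0,0,0]],"roll":[0,0],"fingers":[0.4,0.4]}' 60 | egrep 'pos|contact'; done
```

```text
position: [0.5301, 0.3243, 0.0213]
contact_force: [0.4, -0.7, -2.4]
position: [0.5302, 0.3244, 0.0209]
contact_force: [0.0, 0.3, -2.7]
position: [0.5303, 0.3244, 0.0203]
contact_force: [-0.7, -0.4, -2.2]
position: [0.5303, 0.3245, 0.0198]
contact_force: [0.4, -0.2, -2.1]
position: [0.5304, 0.3244, 0.0198]
contact_force: [-2.3, -1.0, 2.8]
```

```bash
python3 -m crank '{"translation":[[0,0,0],[0,0,0],[0,0,0],[0,0,-20],[0,0,-50],[0,0,-50],[0,0,-40],[0,0,-10]],"roll":[0,0,0,0,0,0,0,0],"fingers":[1,1,1,1,1,1,1,1]}' 50 
python3 -c "
from h import *
go(.4907,.0994,.017,1.571+.03)"
```

```text
clock: 22.95
position: [0.533, 0.3258, 0.195]
ee_rot: [-0.002, 1.0, 0.02, 0.005]
contact_force: [0.2, 0.3, 0.4]
width: 0.0854
gripper_force: 0.0
shift mm [-51.3 224.5 178. ] roll 0.01 pos [0.533  0.3258 0.195 ] q6 1.97
```

```bash
python3 -m crank '{"translation":[[-6,25,0],[-9,40,0],[-9,45,0],[-9,45,0],[-9,40,0],[-7,28,0],[0,0,0],[0,0,0]],"roll":[0,0,0,0,0,0,0,0],"fingers":[1,1,1,1,1,1,1,1]}' 50 
python3 look.py w6
python3 -c "
from h import *
go(.4907,.0994,.017,1.571+.03)"
```

```text
clock: 23.75
position: [0.49, 0.0994, 0.1887]
ee_rot: [-0.0, 1.0, 0.019, -0.0]
contact_force: [0.4, 0.4, -0.0]
width: 0.0851
gripper_force: 0.0
shift mm [  0.5   0.6 171.8] roll 0.009 pos [0.4902 0.1    0.1888] q6 1.59
```

View pics/w6.png

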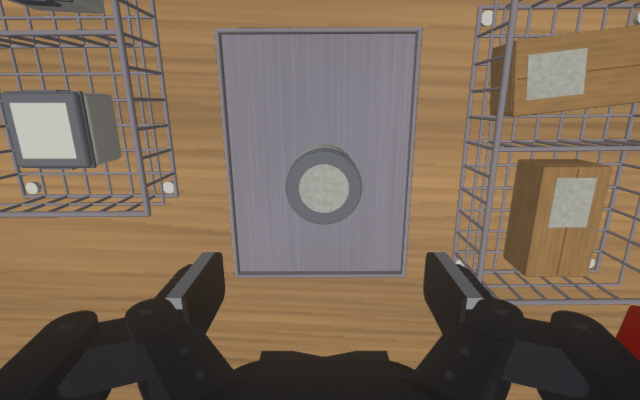

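The tub's label sits at (324,188), centred between the fingers; box and carton stand upright in their bays. I'll descend and grip.

```bash
python3 -m crank '{"translation":[[0,0,30],[0,0,40],[0,0,40],[0,0,30],[0,0,20],[0,0,11],[0,0,0],[0,0,0]],"roll":[0,0,0,0,0,0,0,0],"fingers":[1,1,1,1,1,1,1,1]}' 50 | egrep 'pos|contact'
python3 -m crank '{"translation":[[0,0,0],[0,0,0],[0,0,0],[0,0,0],[0,0,0],[0,0,0],[0,0,0]],"roll":[0,0,0,0,0,0,0],"fingers":[0.4,0.4,0.4,0.4,0.4,0.4,0.4]}' 50
python3 -m crank '{"translation":[[0,0,-10],[0,0,-20],[0,0,-30],[0,0,-35],[0,0,-35],[0,0,-20],[0,0,0],[0,0,0]],"roll":[0,0,0,0,0,0,0,0],"fingers":[0.4,0.4,0.4,0.4,0.4,0.4,0.4,0.4]}' 50
python3 -c "
from h import *
go(.500,-.325,.15,1.571+.072)"
```

```text
position: [0.491, 0.1003, 0.0186]
contact_force: [0.2, 0.5, -0.5]
clock: 25.3
position: [0.4914, 0.0998, 0.0196]
ee_rot: [-0.0, 1.0, 0.02, 0.002]
contact_force: [-0.5, 1.2, 6.6]
width: 0.0631
gripper_force: 54.6
clock: 26.1
position: [0.4895, 0.0996, 0.168]
ee_rot: [0.0, 1.0, 0.02, -0.0]
contact_force: [-0.1, -0.3, -2.1]
width: 0.0631
gripper_force: 55.3
shift mm [ -6.4 424.6  18. ] roll -0.033 pos [0.4895 0.0996 0.168 ] q6 1.59
```

```bash
python3 -m crank '{"translation":[[0,0,0],[-1,20,0],[-2,40,0],[-2,45,0],[-2,45,0],[-2,45,0],[-2,45,0],[-2,45,0]],"roll":[-0.033,0,0,0,0,0,0,0],"fingers":[0.4,0.4,0.4,0.4,0.4,0.4,0.4,0.4]}' 50 >/dev/null
python3 -m crank '{"translation":[[-2,45,0],[-2,40,0],[-2,32,0],[-1,20,0],[0,2,0],[0,0,0],[0,0,0]],"roll":[0,0,0,0,0,0,0],"fingers":[0.4,0.4,0.4,0.4,0.4,0.4,0.4]}' 50 
python3 look.py w7
python3 -c "
from h import *
go(.500,-.325,.0226,1.571+.072)"
```

```text
clock: 27.6
position: [0.5007, -0.3227, 0.1677]
ee_rot: [-0.001, 0.999, 0.037, -0.001]
contact_force: [0.6, 0.4, -2.4]
width: 0.0628
gripper_force: 55.6
shift mm [ -1.1   2.2 145.4] roll 0.002 pos [ 0.5009 -0.3227  0.168 ] q6 0.81
```

View pics/w7.png

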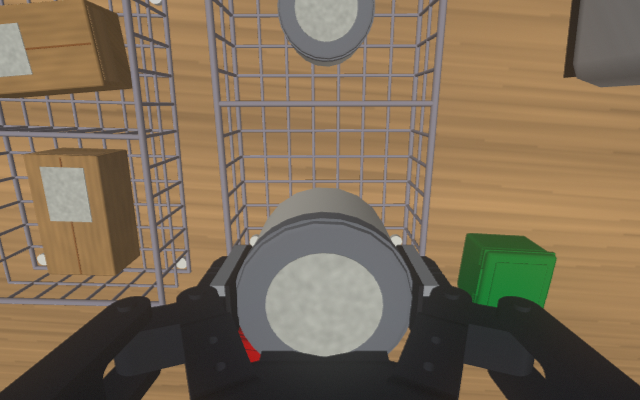

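The tub is held upright with its label at (324,304), centred over R's empty near bay (rim edges at columns 220 and 436). Lowering it now.

```bash
python3 -m crank '{"translation":[[-1,2,0],[0,0,25],[0,0,35],[0,0,35],[0,0,25],[0,0,15],[0,0,5],[0,0,0]],"roll":[0,0,0,0,0,0,0,0],"fingers":[0.4,0.4,0.4,0.4,0.4,0.4,0.4,0.4]}' 50 | egrep 'pos|contact'
for i in 1 2 3 4; do python3 -m crank '{"translation":[[0,0,0.7],[0,0,0]],"roll":[0,0],"fingers":[0.4,0.4]}' 50 | egrep 'pos|contact'; done
```

```text
position: [0.5002, -0.3261, 0.028]
contact_force: [0.4, 0.3, -1.7]
position: [0.501, -0.3272, 0.0288]
contact_force: [0.1, 0.0, -1.2]
position: [0.5005, -0.327, 0.0274]
contact_force: [-0.4, -0.4, -2.1]
position: [0.5002, -0.3268, 0.0262]
contact_force: [0.2, 0.5, -1.7]
position: [0.5001, -0.3267, 0.0252]
contact_force: [0.7, 0.5, -1.9]
```

```bash
python3 -m crank '{"translation":[[0,-1,0.7],[0,0,0.7],[0,0,0]],"roll":[0,0,0],"fingers":[0.4,0.4,0.4]}' 50 | egrep 'pos|contact'
for i in 1 2 3; do python3 -m crank '{"translation":[[0,0,0.6],[0,0,0]],"roll":[0,0],"fingers":[0.4,0.4]}' 50 | egrep 'pos|contact'; done
```

```text
position: [0.5001, -0.3256, 0.0239]
contact_force: [-0.2, -0.5, -1.5]
position: [0.5001, -0.3258, 0.0233]
contact_force: [-0.8, 0.2, -1.9]
position: [0.5002, -0.3258, 0.0228]
contact_force: [-0.2, 0.1, -1.6]
position: [0.5002, -0.3258, 0.0227]
contact_force: [-1.3, 0.2, 2.1]
```

Touched down. I'll release, rise, back off so the top view is clear, and check.

```bash
python3 -m crank '{"translation":[[0,0,0],[0,0,0],[0,0,0],[0,0,-20],[0,0,-50],[0,0,-50],[0,0,-50],[0,0,-30]],"roll":[0,0,0,0,0,0,0,0],"fingers":[1,1,1,1,1,1,1,1]}' 50 >/dev/null
python3 -m crank '{"translation":[[-15,20,0],[-25,30,0],[-30,30,0],[-30,30,0],[-30,30,0],[-25,25,0],[0,0,0],[0,0,0]],"roll":[0,0,0,0,0,0,0,0],"fingers":[1,1,1,1,1,1,1,1]}' 50
python3 - <<'E'
from h import *
im=get_image("top");cv2.imwrite("pics/top1.png",im)
cv2.imwrite("pics/z1.png",cv2.resize(im[115:275,140:455],None,fx=2.5,fy=2.5,interpolation=cv2.INTER_CUBIC))
ci=camera_info("top")
hsv=cv2.cvtColor(im,cv2.COLOR_BGR2HSV)
m=((hsv[...,1]<45)&(hsv[...,2]>140)).astype(np.uint8)
for c in cv2.findContours(m,0,1)[0]:
    if 60<cv2.contourArea(c)<700:
        r=cv2.minAreaRect(c);print(np.round(r[0],1),np.round(r[1],1),ray(ci,[r[0]],.06).round(4)[0,:2])
E
```

```text
clock: 31.75
position: [0.3571, -0.5018, 0.2219]
ee_rot: [-0.0, 0.999, 0.035, 0.0]
contact_force: [-0.6, -0.1, -0.5]
width: 0.0856
gripper_force: 0.0
[339.  209.5] [15. 12.] [ 0.4834 -0.1158]
[417.  205.5] [13. 14.] [ 0.4992 -0.326 ]
[176.  189.5] [15. 16.] [0.5277 0.3245]
[326.  172.2] [11.4 15.8] [ 0.5854 -0.0789]
[411.8 157.9] [13.9 13.4] [ 0.6315 -0.3144]
[181.  144.5] [15. 16.] [0.6539 0.3215]
[622. 105.] [18. 34.] [ 0.8016 -0.9156]
[128.   98.5] [23. 24.] [0.7841 0.4807]
[24.1 98.5] [13.8 35.5] [0.7764 0.7697]
[ 8.5 95. ] [28. 17.] [0.7857 0.8145]
[373.3  75.2] [22. 27.] [ 0.873  -0.2087]
[86.5  7. ] [14. 27.] [1.0647 0.6316]
[47.5  6.5] [13. 31.] [1.0629 0.745 ]
[15.5  6.5] [13. 31.] [1.0602 0.8377]
```

View pics/z1.png

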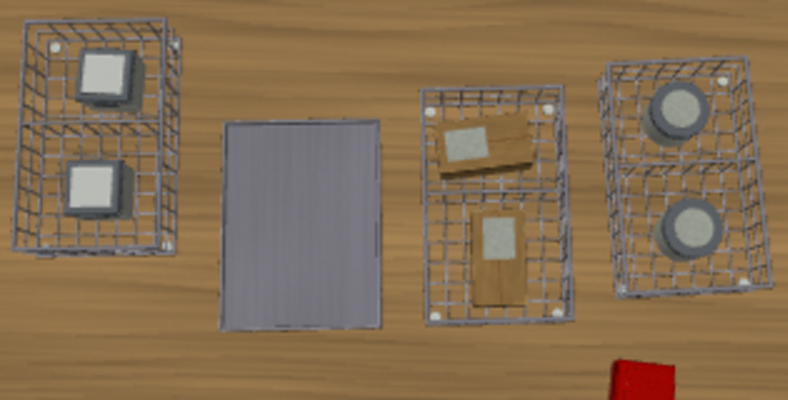

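Every pack now stands with its like. The box is at crop (92,187), the carton at (497,257) and the tub at (692,228), each upright and within a few mm of its bay centre. The tray is empty and the arm is clear.

```bash
python3 -c "
from rig import manip
print(manip.sign_off())"
```

```text
the job is handed in; nothing more can be done
None
```

The three packs are sorted like with like, each set down upright within a few mm of the middle of its nearer bay; only the tub was parked, on the tray, and I handed the job in at about 32 s of robot time.

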